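Disarm the alarmed display stand with the hand key

ROBOT

A 6-joint arm with a two-finger parallel gripper is mounted at the origin on a cart in front of the work surface, level with it; the furniture and walls round the work are solid. World frame = base frame: x ahead of the robot, y to its left, z up, the work surface at z = 0. Lengths are in m, angles in rad, forces in N, time in s.
With the tool pointing down it reaches from about 0.225 to 0.875 m from the base axis. Payload 3.4 kg.
Tool frame: the origin (TCP) lies between the finger pads; the fingertips stand 19 mm ahead of it and the grasp point (between the pads) is the TCP; z points along the fingers, y is the line along which they close (so a half turn about z gives the same grasp; the last joint's range is limited). The gripper opens to 85 mm and grips with 20 to 120 N. Pads are 22 mm wide; open, the fingers measure 114 mm over their backs; the gripper's body (76 mm by 85 mm) begins 54 mm behind the grasp point. The pads swing forward as they close: fully open they stand 13 mm farther back than shut.
Start: joints at [-1.468, 0.276, 1.505, -0, 1.361, -0.121], TCP at [0.128, -0.561, 0.25] pointing down, gripper open.
Joint ranges: [-2.89, 2.89], [-0.75, 2.08], [0.22, 2.7], [-1.18, 4.32], [0.11, 2.71], [-2.7, 2.7]. Speed limits (rad/s): [2.57, 2.57, 3.14, 3.14, 3.14, 3.14].

INTERFACE

Orientations are given as a unit quaternion [w, x, y, z].
In Python, from rig import get_state, imaging, ticket gives the robot as it stands. The module is installed in compiled form; this text tells all that it offers.
- The arm moves only by the shell command python3 -m inch 'ROWS' [FORCE]. ROWS is JSON, a list of rows, each an object with "claw": the opening, from -1 (shut) to 1 (fully open); "travel": the shift along the world's x, y, z in units of 200 mm (1.0 is 200 mm), a list of three; "turn": the turn about the world's z in units of 180 degrees (1.0 is 180 degrees). A call has 1 to 5 rows; each row is the pose to reach, as a shift and turn from the pose commanded when the call began, turning the shorter way round; what a row does not reach only later rows make up. A row lasts 1/10 s, in which the tool goes at most 50 mm and 8.59 degrees, less where a joint would pass 70% of its speed; a pose out of reach is approached as far as the arm can. A call with a number of a shift or a turn outside -1 to 1 is refused whole. A call with a gripper value outside its range is refused whole. The fingers move at their own pace and stop on an object; FORCE is the grip in N (left out, the last holds). Time passes only in rows, so rows that repeat a pose let the fingers close. It gives the time, the measured TCP pose, the force, the opening and the grip force at its end, in the units of the state.
- get_state(): the state, without advancing time (a new reading comes with each control period).
- imaging.get_image(name): name is "scene" or "side" or "wrist"; returns the picture (400x640x3 uint8, red, green, blue); there is no depth.
- imaging.camera_params(name): a dict with "camera_matrix" (3x3 intrinsics, pixels), "k1" (the pictures are not rectified: a ray, as slopes to the right and down, at radius r is drawn at 1 + k1 r^2 times it, then the intrinsics apply), "cam_to_world" (4x4, takes a point from camera to world coordinates); the wrist camera has in their place "T_tool_cam" (4x4, takes a point from camera to tool coordinates, whose origin is the TCP and whose axes are the flange's). Camera axes: x right, y down, z forward; pixel columns grow to the right and rows downward; lengths in m; the calibration is good to about 2 mm. A picture is of the moment at which its call begins: read the wrist's pose just before it. camera_params takes no time and is no camera call.
- ticket.sign_off(): hands the job in; it is judged then, once.
The state is a dict: "clock": time; "qpos": joint angles; "qd": joint speeds; "effort": joint torques, N m; "position": TCP position; "ee_rot": TCP orientation; "contact_force": force on the tool from outside, world axes, zero at the start; "moment": the same for the moment, N m; "width": finger opening in m; "gripper_force": force on a finger pad.
Only numpy, scipy, OpenCV 4.12 (cv2) and the standard library are available. Lean on these libraries where they do the work, as an engineer would, in place of code of your own. Each camera call takes 0.05 s, during which the arm holds its last target. There are 200 camera calls.

TASK

A customer wants the music box that is clamped on the alarmed display stand, so disarm the stand: lift the hand key out of its charging dock, enter its metal nose squarely into the key port in the stand's sloping front, and press it in lightly, with about 5 N, so that the sprung contact plate inside gives way about half its travel and is not driven onto its stop. The program finishes while the gripper still holds the key there, square and lightly pressed. Leave the cup, the tumbler and the price card where they stand.

Things in the scene. Friction and masses are not known exactly. Their poses are not given: they have to be found in the camera images.
- stand: Alarmed display stand, fixed: a white console 174 deep (x), 126 wide (y), platform 74 mm high at the rear, grey cheeks at both sides, with a small wooden music box clamped on the platform (its top 131 mm above the plinth, its front 52 mm behind the key port's centre in x, its crank at -y). Origin at the centre of the underside; its own -x side is the front, roughly toward the robot, z up. The front slopes 25 degrees from level, down toward -x, and holds the key port.
- port (a point): Centre of the key port's mouth on the sloping face, 54 mm above the plinth: an oblong socket 21 (x) by 31 (y) mm with a 3 mm bevel, inside a steel rim 2 mm proud. z points out square to the face (25 degrees from vertical, leaning to the front), y level across the stand, x up the slope. The sprung plate lies 10 mm below the mouth. The key enters along -z, its 24 mm side along y, either way round.
- contact_plate (a joint): How far the sprung contact plate in the port is pushed in, m: 0 at rest (10 mm below the mouth), 0.010 on its stop. It starts to move at 2 N and takes 0.5 N more per mm (4.5 N at 5 mm, 7 N at the stop); it springs back if let go.
- dock: Charging dock, fixed: grey block 74 x 82 mm, 42 mm high, with an upright stepped pocket (clearance 1.5 mm a side) in the middle of its top in which the key stands nose down. Origin at the centre of the underside; x, y along its sides.
- key: The hand key as a whole, loose, about 0.09 kg: origin at the centre of its nose's end face, z along the key from the nose to the hanging loop (up, in the dock), x across its 20 mm side and y across its 30 mm side. In the dock the origin is 6 mm above the plinth.
- key_mid (a point): Half-way along the hand key, 57 mm from the nose's end; same axes as the key. Black plastic handle 20 (x) by 30 (y) mm in section from 26 to 104 mm from the nose's end, a steel loop to 114 mm, and a steel nose 14 x 24 mm in section, 26 mm long. In the dock the handle stands free from 36 to 98 mm from the nose's end: grip it there, well up (about 75 mm from the nose's end).
- key_tip (a point): Centre of the end face of the key's nose, same axes as the key.
- cup: Small terracotta-coloured cup, 79 mm across, 76 high, loose, at the front between the stand and the dock; origin at the centre of its underside. A bystander.
- tumbler: Tall patterned tumbler, 70 mm across, 182 high, loose, behind the work; origin at the centre of its underside. A bystander.
- price_card: Folded white price card, 35 x 62 x 39 mm, loose, on the stand's left (+y) side; origin at the centre of its underside. A bystander.
Things that resemble listed ones, but are neither listed nor needed, are in the scene too. Of the things like the key, leave any that is brown; of the rest the larger one is meant.

How it is judged:
By the outcome, as a careful person would: the job done as asked, in the order asked, and still so for the second after the job is handed in, while the arm keeps its last pose, push and grip.
It also fails if it takes over 48 s, if anything falls off the work surface, if the arm or the gripper's body presses on something with over 40 N, if the wrist force passes 120 N, or if a joint passes its speed limit or range.

## Working session

There is one attempt and no reset: what is moved stays moved. The work goes in short steps, Python scripts to look and compute and a shell command to move; the robot and the scene stay as the last step left them, time stands still between calls to the robot, and variables do not carry over. Pictures are saved under pics/ and viewed, at most 10 in all, crops included, and the job is handed in when it is done.

```bash
mkdir -p pics
cat > h.py <<'E'
import numpy as np, cv2
from scipy.spatial.transform import Rotation as R
from rig import get_state, imaging, ticket
def cam(n, st=None):
    p=imaging.camera_params(n); K=np.array(p["camera_matrix"]); k1=p["k1"]
    if n=="wrist":
        T=np.eye(4); w=st["ee_rot"]; T[:3,:3]=R.from_quat([w[1],w[2],w[3],w[0]]).as_matrix(); T[:3,3]=st["position"]
        T=T@np.array(p["T_tool_cam"])
    else: T=np.array(p["cam_to_world"])
    return K,k1,T
def ray(c,uv):
    K,k1,T=c
    d=np.array([(uv[0]-K[0,2])/K[0,0],(uv[1]-K[1,2])/K[1,1]]); s=d.copy()
    for _ in range(30): s=d/(1+k1*(s@s))
    v=T[:3,:3]@np.array([s[0],s[1],1]); return T[:3,3],v/np.linalg.norm(v)
def onz(c,uv,z):
    o,v=ray(c,uv); return o+v*(z-o[2])/v[2]
def cross(rays):
    A=np.zeros((3,3));b=np.zeros(3)
    for o,v in rays: P=np.eye(3)-np.outer(v,v);A+=P;b+=P@o
    x=np.linalg.solve(A,b); return x,[np.linalg.norm((np.eye(3)-np.outer(v,v))@(x-o)) for o,v in rays]
def proj(c,X):
    K,k1,T=c; p=T[:3,:3].T@(np.asarray(X)-T[:3,3]); s=p[:2]/p[2]; s=s*(1+k1*(s@s)); return K[:2,:2]@s+K[:2,2]
E
python3 - <<'E'
from h import *
for n in("scene","side","wrist"):
    s=get_state(); im=imaging.get_image(n); cv2.imwrite(f"pics/{n}0.png",im[:,:,::-1])
    K,k1,T=cam(n,s); print(n,K[0,0],k1,T[:3,3].round(3),T[:3,2].round(3))
print(get_state())
E
```

```text
scene 386.31877575853963 -0.05733897479679882 [0.183 0.418 0.72 ] [ 0.482 -0.453 -0.75 ]
side 465.171122601946 0.02942655515682479 [ 0.467 -0.73   0.561] [ 0.149  0.838 -0.525]
wrist 286.6565237105143 -0.03982794156713433 [ 0.211 -0.543  0.372] [-0.32  -0.07  -0.945]
{'clock': 0.15, 'qpos': array([-1.46800563e+00,  2.76486089e-01,  1.50583217e+00,  3.78922426e-06,
        1.36068568e+00, -1.21030582e-01]), 'qd': array([ 0.00098734, -0.00074551, -0.00304556,  0.00028309,  0.00016034,
        0.00263996]), 'effort': array([ 7.29695639e-04, -4.17142510e+01, -2.46032041e+01, -1.95978514e-04,
        7.60275725e-03, -3.96586870e-06]), 'position': array([ 0.12756766, -0.56030761,  0.24962171]), 'ee_rot': array([-7.05597896e-04,  9.93744334e-01,  1.11676767e-01,  8.28793565e-06]), 'contact_force': array([-0.23520301,  0.23853349, -0.13639508]), 'moment': array([0.02175297, 0.06890818, 0.04311598]), 'gripper_force': 0.0, 'width': 0.08505399978940802}
```

View pics/scene0.png

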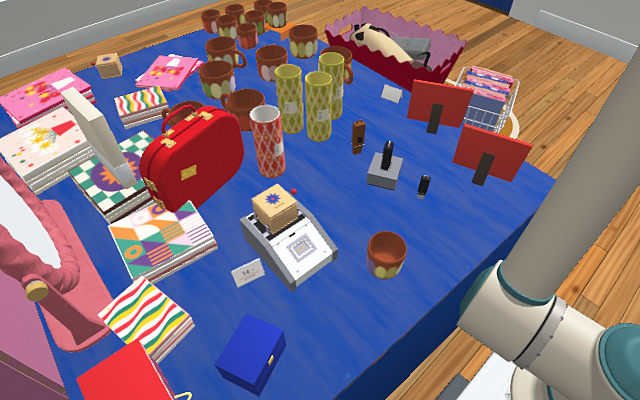

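View pics/side0.png

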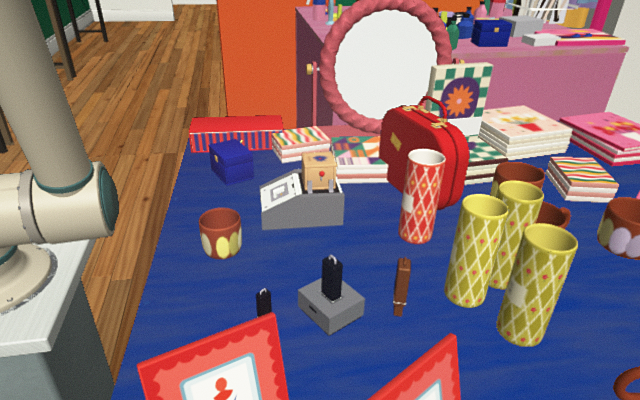

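The scene view shows the key in the dock at about (388,153), with the stand at (290,240). The small black decoy is at (424,186) and the brown one at (358,136). In the side view the key is at (332,275) and the stand at (302,195). Next I'll enlarge these areas.

Run:
```python
from h import *
def crop(n,x,y,w,h):
    im=cv2.imread(f"pics/{n}0.png")[y:y+h,x:x+w]; return cv2.resize(im,(400,300),interpolation=cv2.INTER_CUBIC)
a=np.hstack([crop("scene",355,130,80,60),crop("scene",230,175,120,120*3//4+0)])
b=np.hstack([crop("side",290,250,80,60+22)[:300] if 0 else crop("side",285,250,112,84),crop("side",250,145,104,78)])
cv2.imwrite("pics/c1.png",np.vstack([a,b]))
for n in("scene","side"):
    c=cam(n); print(n,[ (onz(c,uv,z)).round(3) for uv,z in ({"scene":[((388,172),.042),((300,247),.054),((386,262),.0)],"side":[((332,293),.042),((282,188),.054)]}[n])])
```

```text
scene [array([ 0.573, -0.16 ,  0.042]), array([0.544, 0.15 , 0.054]), array([0.418, 0.016, 0.   ])]
side [array([ 0.595, -0.172,  0.042]), array([0.549, 0.165, 0.054])]
```

View pics/c1.png

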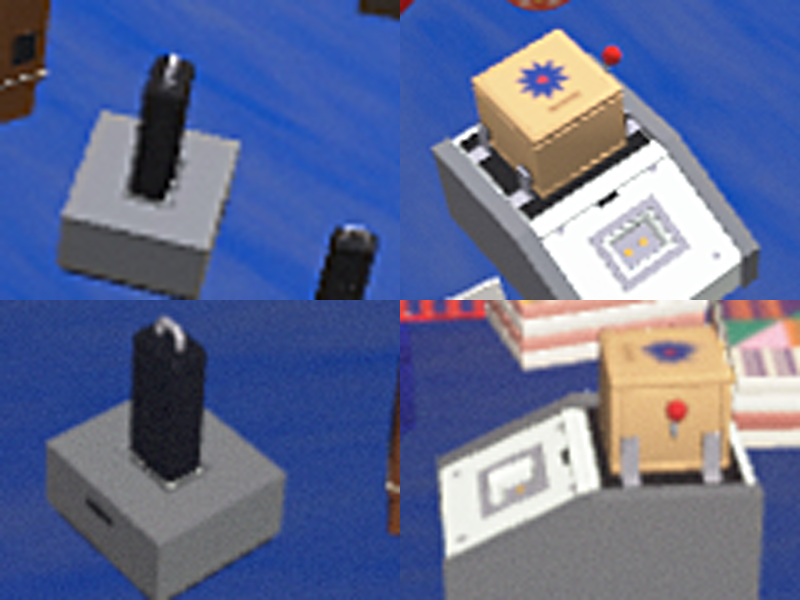

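The crop shows the upright key in the dock, with its wide face toward the side camera. The dock's top corners in the scene image are near (376,152), (403,158), (397,180) and (367,172). The port rim's corners are near (286,246), (309,233), (317,248) and (295,262), with two contacts inside.

Run:
```python
from h import *
c=cam("scene"); d=cam("side")
P=np.array([onz(c,u,.042) for u in [(376,152.4),(403,158.4),(397,179.6),(367.4,172.4)]])
print(P.round(4),P.mean(0).round(4),[np.linalg.norm(P[i]-P[i-1]).round(4) for i in range(4)],[np.degrees(np.arctan2(*(P[i]-P[i-1])[[1,0]])).round(1) for i in range(4)])
Q=np.array([onz(d,u,.042) for u in [(298.2,289.8),(329.8,317.5),(364.8,299.8)]]); print(Q.round(4),((Q[0]+Q[2])/2).round(4))
P=[onz(c,u,z) for u,z in [((286.4,246.4),.06),((308.6,232.9),.06),((317,247.9),.05),((295.1,262),.05)]]
P=np.array(P);print(P.round(4),P.mean(0).round(4),[np.degrees(np.arctan2(*(P[i]-P[i-1])[[1,0]])).round(1) for i in range(4)])
```

```text
[[ 0.6416 -0.1917  0.042 ]
 [ 0.5792 -0.2263  0.042 ]
 [ 0.5405 -0.1565  0.042 ]
 [ 0.6064 -0.1211  0.042 ]] [ 0.5919 -0.1739  0.042 ] [np.float64(0.0789), np.float64(0.0713), np.float64(0.0798), np.float64(0.0747)] [np.float64(-63.5), np.float64(-151.0), np.float64(119.0), np.float64(28.2)]
[[ 0.542  -0.1558  0.042 ]
 [ 0.5814 -0.2248  0.042 ]
 [ 0.6444 -0.1951  0.042 ]] [ 0.5932 -0.1754  0.042 ]
[[0.5609 0.1717 0.06  ]
 [0.5558 0.1159 0.06  ]
 [0.5209 0.1237 0.05  ]
 [0.5255 0.1789 0.05  ]] [0.5408 0.1475 0.055 ] [np.float64(-11.4), np.float64(-95.2), np.float64(167.4), np.float64(85.2)]
```

Run:
```python
from h import *
c=cam("scene"); d=cam("side")
for a,b in [((463,124),(275,318)),((532,152),(140,365)),((470,97),(457,337)),((388,142),(330,257))]:
    print(cross([ray(c,a),ray(d,b)]))
```

```text
(array([ 0.49325608, -0.32187809,  0.15191541]), [np.float64(0.001542557091972571), np.float64(0.0015425570919725103)])
(array([ 0.33799551, -0.36283154,  0.1448432 ]), [np.float64(0.0036252372176650504), np.float64(0.0036252372176651237)])
(array([ 0.60570423, -0.43773121,  0.18026816]), [np.float64(0.06524970737792388), np.float64(0.06524970737792377)])
(array([ 0.59227486, -0.17121906,  0.11791829]), [np.float64(0.002862795662232327), np.float64(0.0028627956622322287)])
```

```bash
python3 -m inch '[{"claw":1,"travel":[0.1,0.08,0.12],"turn":0.02},{"claw":1,"travel":[0.27,0.22,0.24],"turn":0.04},{"claw":1,"travel":[0.44,0.36,0.35],"turn":0.06},{"claw":1,"travel":[0.61,0.5,0.35],"turn":0.085},{"claw":1,"travel":[0.775,0.65,0.35],"turn":0.085}]'
python3 -m inch '[{"claw":1,"travel":[0.15,0.13,0],"turn":0},{"claw":1,"travel":[0.3,0.26,0],"turn":0},{"claw":1,"travel":[0.46,0.39,0],"turn":0},{"claw":1,"travel":[0.62,0.52,0],"turn":0},{"claw":1,"travel":[0.775,0.65,0],"turn":0}]'
python3 -m inch '[{"claw":1,"travel":[0.17,0.14,0],"turn":0},{"claw":1,"travel":[0.34,0.28,0],"turn":0},{"claw":1,"travel":[0.5,0.42,-0.1],"turn":0},{"claw":1,"travel":[0.64,0.53,-0.22],"turn":0},{"claw":1,"travel":[0.77,0.64,-0.35],"turn":0}]'
python3 -m inch '[{"claw":1,"travel":[0,0,0],"turn":0},{"claw":1,"travel":[0,0,0],"turn":0},{"claw":1,"travel":[0,0,0],"turn":0}]'
python3 - <<'E'
from h import *
s=get_state();im=imaging.get_image("wrist");cv2.imwrite("pics/w1.png",im[:,:,::-1]); print(s)
c=cam("wrist",s)
print([proj(c,(0.592,-0.173,z)).round(0) for z in (.12,.042)])
E
```

```text
clock: 0.65
position: [0.2839, -0.4299, 0.321]
ee_rot: [0.001, 0.97, 0.243, 0.0]
contact_force: [0.9, -0.5, 0.3]
width: 0.0857
gripper_force: 0.0
clock: 1.15
position: [0.4386, -0.2993, 0.3201]
ee_rot: [-0.0, 0.97, 0.243, -0.0]
contact_force: [0.4, -1.0, -0.6]
width: 0.0852
gripper_force: 0.0
clock: 1.65
position: [0.5931, -0.1713, 0.2497]
ee_rot: [0.0, 0.97, 0.243, 0.0]
contact_force: [0.7, -0.7, -0.2]
width: 0.085
gripper_force: 0.0
clock: 1.95
position: [0.5914, -0.1734, 0.251]
ee_rot: [0.001, 0.97, 0.243, 0.0]
contact_force: [-0.4, -0.1, 0.3]
width: 0.0857
gripper_force: 0.0
{'clock': 1.95, 'qpos': array([-3.97712686e-01,  3.37472947e-01,  1.41241337e+00, -7.40138572e-04,
        1.39082247e+00,  6.82890083e-01]), 'qd': array([-0.0118592 , -0.01390393, -0.00761327,  0.00223351, -0.00306216,
        0.00248084]), 'effort': array([ 5.98091148e-01, -4.44906843e+01, -2.44600010e+01,  4.44096525e-02,
        2.75758066e-03, -1.60545096e-03]), 'position': array([ 0.59139017, -0.1734404 ,  0.25103533]), 'ee_rot': array([5.56362409e-04, 9.70097650e-01, 2.42714280e-01, 1.35457295e-04]), 'contact_force': array([-0.39227844, -0.08989103,  0.27205613]), 'moment': array([-0.0063101 , -0.0249018 , -0.02963567]), 'gripper_force': 0.0, 'width': 0.0856687734969099}
[array([312., 199.]), array([312., 178.])]
```

View pics/w1.png

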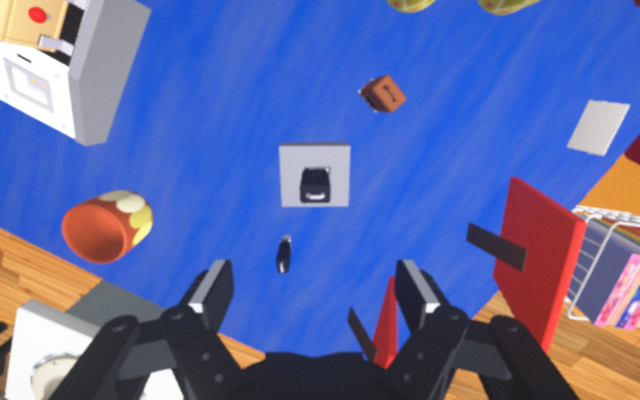

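The wrist view shows the dock's top face with corners near (279,144), (350,144), (350,207) and (280,207), lined up with the tool. The key's top is at (316,183), wide side along the finger line.

Run:
```python
from h import *
s=get_state();c=cam("wrist",s);im=cv2.imread("pics/w1.png")
print(im[160,290],im[146,315],im[195,315])
hsv=cv2.cvtColor(im,cv2.COLOR_BGR2HSV)
m=((hsv[:,:,1]<60)&(hsv[:,:,2]>110)).astype(np.uint8); m[:130]=0;m[225:]=0;m[:,:260]=0;m[:,370:]=0
k=((im.max(2)<70)).astype(np.uint8); k[:150]=0;k[225:]=0;k[:,:290]=0;k[:,340:]=0
for mm,z in((m,.042),(k,.11)):
    cs=max(cv2.findContours(mm,0,2)[0],key=cv2.contourArea)
    print(cv2.boundingRect(cs))
    W=np.array([onz(c,p[0].astype(float),z)[:2] for p in cs],np.float32)*1000
    r=cv2.minAreaRect(W); print(r)
# key top rows: black mask extents per row
for v in range(164,208,3):
    u=np.where(k[v])[0]; print(v,u.min() if len(u) else None,u.max() if len(u) else None)
```

```text
[210 194 194] [187 170 171] [182 162 165]
(280, 143, 70, 63)
((596.3525390625, -173.6822509765625), (75.46265411376953, 81.10582733154297), 28.080448150634766)
(302, 170, 27, 18)
((608.0759887695312, -167.91897583007812), (16.595355987548828, 24.852535247802734), 28.036529541015625)
164 None None
167 None None
170 306 323
173 304 325
176 303 326
179 303 327
182 302 327
185 302 327
188 None None
191 None None
194 None None
197 None None
200 305 305
203 None None
206 None None
```

```bash
python3 -m inch '[{"claw":1,"travel":[0.013,-0.005,-0.2],"turn":0},{"claw":1,"travel":[0.013,-0.005,-0.4],"turn":0},{"claw":1,"travel":[0.013,-0.005,-0.6],"turn":0},{"claw":1,"travel":[0.013,-0.005,-0.75],"turn":0},{"claw":1,"travel":[0.013,-0.005,-0.85],"turn":0}]' 20
python3 -m inch '[{"claw":-1,"travel":[0,0,0],"turn":0},{"claw":-1,"travel":[0,0,0],"turn":0},{"claw":-1,"travel":[0,0,0],"turn":0},{"claw":-1,"travel":[0,0,0],"turn":0},{"claw":-1,"travel":[0,0,0],"turn":0}]' 20
python3 -m inch '[{"claw":-1,"travel":[0,0,0],"turn":0},{"claw":-1,"travel":[0,0,0],"turn":0},{"claw":-1,"travel":[0,0,0],"turn":0}]' 20
```

```text
clock: 2.5
position: [0.5928, -0.1747, 0.0792]
ee_rot: [-0.0, 0.97, 0.242, -0.001]
contact_force: [0.3, 0.8, 0.4]
width: 0.0856
gripper_force: 0.0
clock: 3.0
position: [0.5953, -0.1743, 0.0823]
ee_rot: [0.001, 0.97, 0.243, 0.001]
contact_force: [-0.1, 0.4, 5.9]
width: 0.0298
gripper_force: 29.4
clock: 3.3
position: [0.5953, -0.1743, 0.0822]
ee_rot: [0.001, 0.97, 0.243, 0.001]
contact_force: [-0.7, -0.8, 6.5]
width: 0.0299
gripper_force: 29.6
```

```bash
python3 -m inch '[{"claw":-1,"travel":[0,0,0.05],"turn":0},{"claw":-1,"travel":[0,0,0.1],"turn":0},{"claw":-1,"travel":[0,0,0.14],"turn":0},{"claw":-1,"travel":[0,0,0.14],"turn":0},{"claw":-1,"travel":[0,0,0.14],"turn":0}]' 20
python3 - <<'E'
from h import *
s=get_state();im=imaging.get_image("wrist");cv2.imwrite("pics/w2.png",im[:,:,::-1])
im=imaging.get_image("side")[:,:,::-1];cv2.imwrite("pics/s2.png",im)
a=cv2.resize(im[190:330,260:400],(560,560),interpolation=2);cv2.imwrite("pics/s2c.png",a);print(get_state()["position"])
E
```

```text
clock: 3.8
position: [0.5942, -0.1737, 0.1086]
ee_rot: [0.0, 0.97, 0.243, 0.0]
contact_force: [-0.3, -1.1, -0.7]
width: 0.0293
gripper_force: 28.8
[ 0.59385509 -0.17349809  0.10791607]
```

View pics/s2c.png

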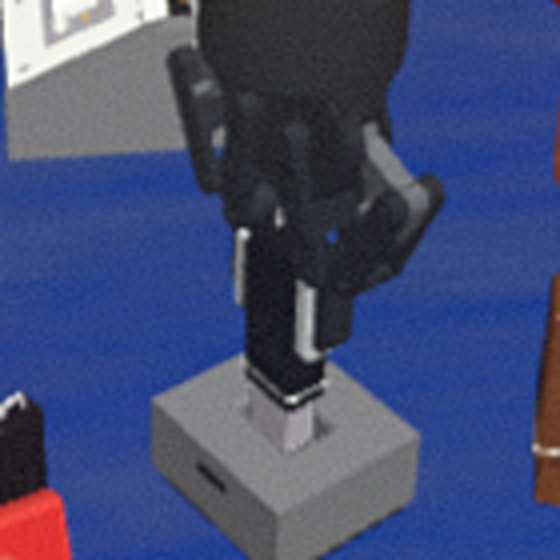

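The side view shows the key held upright, with about 17 mm of its nose showing above the dock. I'll now tilt it about the finger line, using the pocket's edge as the stop.

```bash
python3 -m inch '[{"claw":-1,"travel":[-0.02,-0.01,0],"turn":0},{"claw":-1,"travel":[-0.04,-0.02,0],"turn":0},{"claw":-1,"travel":[-0.055,-0.03,0],"turn":0},{"claw":-1,"travel":[-0.07,-0.037,0],"turn":0},{"claw":-1,"travel":[-0.08,-0.043,0],"turn":0}]' 20
python3 -m inch '[{"claw":-1,"travel":[-0.02,-0.01,0],"turn":0},{"claw":-1,"travel":[-0.04,-0.02,0],"turn":0},{"claw":-1,"travel":[-0.055,-0.03,0],"turn":0},{"claw":-1,"travel":[-0.075,-0.04,0],"turn":0},{"claw":-1,"travel":[-0.075,-0.04,0],"turn":0}]' 20
python3 - <<'E'
from h import *
im=imaging.get_image("side")[:,:,::-1];cv2.imwrite("pics/s3.png",im)
a=cv2.resize(im[190:330,250:390],(400,400),interpolation=2)
im=imaging.get_image("scene")[:,:,::-1];cv2.imwrite("pics/sc3.png",im)
b=cv2.resize(im[110:200,345:435],(400,400),interpolation=2);cv2.imwrite("pics/s3c.png",np.hstack([a,b]))
E
```

```text
clock: 4.4
position: [0.5786, -0.1815, 0.1082]
ee_rot: [-0.001, 0.97, 0.243, 0.001]
contact_force: [4.0, 4.3, -1.6]
width: 0.0296
gripper_force: 28.4
clock: 4.9
position: [0.5635, -0.1905, 0.1086]
ee_rot: [0.0, 0.97, 0.243, 0.001]
contact_force: [3.7, 1.2, -0.7]
width: 0.0299
gripper_force: 28.4
```

View pics/s3c.png

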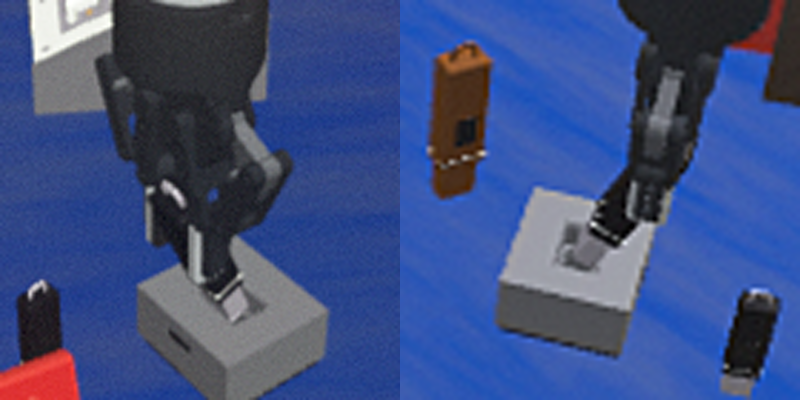

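The tilt worked; the key leans about 25° with its loop toward the robot. I'll tighten the grip, lift, and turn toward the stand.

```bash
python3 -m inch '[{"claw":-1,"travel":[0,0,0],"turn":0},{"claw":-1,"travel":[0,0,0.1],"turn":0},{"claw":-1,"travel":[0,0,0.28],"turn":0},{"claw":-1,"travel":[0,0,0.5],"turn":0},{"claw":-1,"travel":[0,0,0.7],"turn":0}]' 50
python3 -m inch '[{"claw":-1,"travel":[-0.03,0.15,0],"turn":-0.04},{"claw":-1,"travel":[-0.06,0.35,0],"turn":-0.08},{"claw":-1,"travel":[-0.1,0.55,0],"turn":-0.12},{"claw":-1,"travel":[-0.13,0.77,0],"turn":-0.16},{"claw":-1,"travel":[-0.16,1,0],"turn":-0.184}]' 50
python3 -m inch '[{"claw":-1,"travel":[-0.08,0.12,0],"turn":0},{"claw":-1,"travel":[-0.16,0.25,0],"turn":0},{"claw":-1,"travel":[-0.16,0.25,0],"turn":0},{"claw":-1,"travel":[-0.16,0.25,0],"turn":0}]' 50
python3 - <<'E'
from h import *
s=get_state();w=imaging.get_image("wrist")[:,:,::-1];cv2.imwrite("pics/w4.png",w)
np.save("s4.npy",np.r_[s["position"],s["ee_rot"]]);print(s["position"],s["ee_rot"])
im=imaging.get_image("side")[:,:,::-1];cv2.imwrite("pics/s4.png",im)
c=cam("side");u,v=proj(c,s["position"]).astype(int);print(u,v)
v0=max(v-60,0);u0=max(u-70,0)
b=cv2.resize(im[v0:v0+133,u0:u0+160],(480,400),interpolation=2);print(u0,v0)
cv2.imwrite("pics/s4c.png",np.vstack([cv2.copyMakeBorder(cv2.resize(w,(640,400))[:200,:640],0,0,0,0,0),np.pad(b,((0,0),(0,160),(0,0)))]))
E
```

```text
clock: 5.5
position: [0.5615, -0.1908, 0.2494]
ee_rot: [0.0, 0.97, 0.243, -0.002]
contact_force: [1.2, -0.3, -1.2]
width: 0.0295
gripper_force: 54.0
clock: 6.0
position: [0.5293, 0.0099, 0.2479]
ee_rot: [0.001, 0.999, -0.046, -0.002]
contact_force: [1.4, 0.5, -0.9]
width: 0.0295
gripper_force: 54.0
clock: 6.4
position: [0.4982, 0.0593, 0.2482]
ee_rot: [0.001, 0.999, -0.043, -0.001]
contact_force: [0.6, 0.4, -0.1]
width: 0.0294
gripper_force: 54.0
[0.49820727 0.05926923 0.24820925] [ 1.21334877e-03  9.99082935e-01 -4.27938930e-02 -7.06941561e-04]
257 123
187 63
```

View pics/s4c.png

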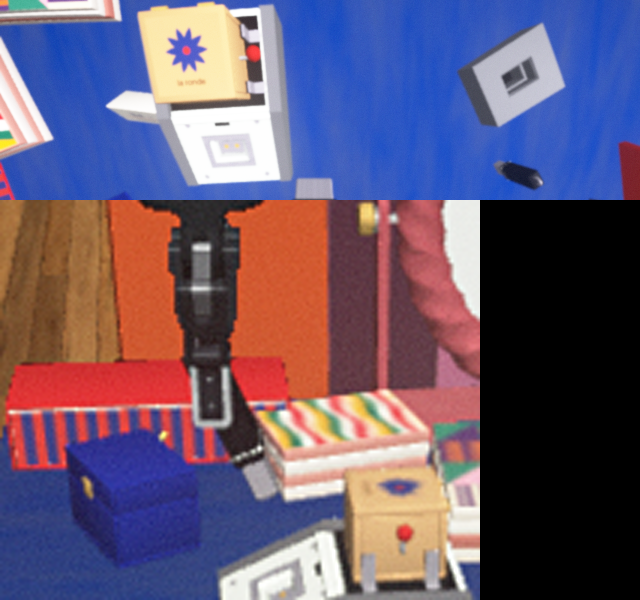

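The wrist view shows the port's rim centred near (230,148) and the held nose at (314,190). In the side view the key is tilted, with its nose end at about (276,161) in full-image pixels. Next come the numbers.

Run:
```python
from h import *
a=np.load("s4.npy"); c=cam("wrist",dict(position=a[:3],ee_rot=a[3:]))
w=cv2.imread("pics/w4.png"); print(w[112:184:6,230].tolist()); print(w[150,190:275:5].tolist())
A=cv2.resize(w[100:190,170:290],(480,360),interpolation=2); B=cv2.resize(w[170:250,280:350],(315,360),interpolation=2)
s=cv2.imread("pics/s4.png"); C=cv2.resize(s[100:180,235:315][:80],(240,240),interpolation=2)
D=cv2.resize(s[115:165,245:295],(400,400),interpolation=2)[:240]
D=cv2.resize(s[135:165,255:295],(320,240),interpolation=2)
row2=np.hstack([C,D]); row2=np.pad(row2,((0,0),(0,795-row2.shape[1]),(0,0)))
cv2.imwrite("pics/z5.png",np.vstack([np.hstack([A,B]),row2]))
```

```text
[[255, 255, 255], [255, 255, 255], [243, 243, 242], [254, 254, 254], [230, 218, 222], [227, 215, 219], [229, 217, 224], [246, 245, 244], [254, 254, 254], [240, 234, 235], [254, 254, 254], [254, 254, 254]]
[[254, 254, 254], [254, 254, 254], [254, 254, 254], [250, 249, 249], [229, 218, 222], [254, 255, 254], [242, 239, 239], [230, 220, 224], [230, 216, 222], [230, 217, 222], [230, 219, 225], [233, 231, 231], [230, 218, 222], [254, 254, 253], [254, 254, 254], [254, 254, 254], [254, 254, 254]]
```

View pics/z5.png

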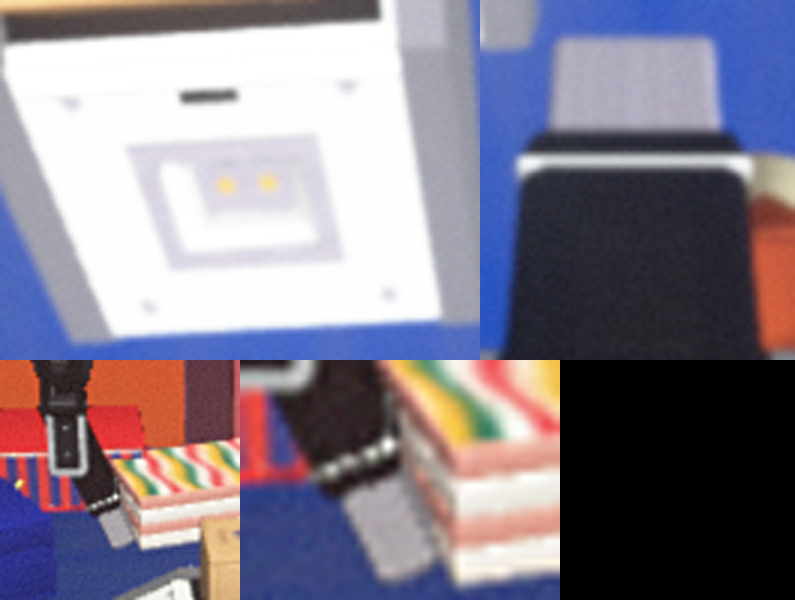

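The rim's corners in the wrist view are near (201.5,136.8), (249.5,133.3), (255.8,165) and (212.5,167.5). The nose's end corners in the side view are near (273.1,162.5) and (279.4,160).

Run:
```python
from h import *
a=np.load("s4.npy"); cw=cam("wrist",dict(position=a[:3],ee_rot=a[3:])); sc=cam("scene"); sd=cam("side")
def onp(c,uv,p,n):
    o,v=ray(c,uv); return o+v*((p-o)@n)/(v@n)
def rim(c,C,yaw=np.radians(-5)):
    C=[np.array(x,float) for x in C]
    A=np.c_[C[2]-C[0],-(C[3]-C[1])]; t=np.linalg.solve(A,C[1]-C[0]); m=C[0]+t[0]*(C[2]-C[0])
    P=onz(c,m,.055)
    for _ in range(3):
        n=np.array([-np.sin(.4363)*np.cos(yaw),-np.sin(.4363)*np.sin(yaw),np.cos(.4363)])
        Q=[onp(c,u,P,n) for u in C]; e=Q[1]-Q[0]+Q[2]-Q[3]; yaw=np.arctan2(-e[0],e[1]) if e[1]>0 else np.arctan2(e[0],-e[1])
    L=[np.linalg.norm(Q[i]-Q[i-1]).round(4) for i in range(4)]
    print("port",P.round(4),"yaw",np.degrees(yaw).round(2),L); return P,yaw
P,yaw=rim(cw,[(201.5,136.75),(249.5,133.25),(255.75,165),(212.5,167.5)])
rim(sc,[(286.4,246.4),(308.6,232.9),(317,247.9),(295.1,262)])
d=lambda x,y:(250+(x-400)/3.846,145+(y-300)/3.846)
rim(sd,[d(494,452),d(550,448),d(543,512),d(482,518)])
# key in side view
xs=np.array([np.cos(yaw),np.sin(yaw),0]);ys=np.array([-np.sin(yaw),np.cos(yaw),0])
p=a[:3]; g=cv2.imread("pics/s4.png").astype(int)
def D(x,y): return (255+(x-240)/8,135+(y-360)/8)
for off,nm,pts in [(-.012,"nose",[D(347,500),D(385,580),D(435,560)]),(-.015,"ring",[D(320,478),D(395,440)])]:
    for q in pts:
        X=onp(sd,q,p+off*ys,ys)-p; print(nm,np.round([X@xs*1000,X[2]*1000],1))
m=(abs(g[:,:,0]-g[:,:,2])<45)&(g.min(2)>105)&(g.max(2)<190); m[:150]=0;m[165:]=0;m[:,:265]=0;m[:,282:]=0
cs=max(cv2.findContours(m.astype(np.uint8),0,2)[0],key=cv2.contourArea)
W=np.array([[(onp(sd,q[0].astype(float),p-.012*ys,ys)-p)@xs*1000,(onp(sd,q[0].astype(float),p-.012*ys,ys)-p)[2]*1000] for q in cs],np.float32); print("noserect",cv2.minAreaRect(W))
for r in range(150,165): u=np.where(m[r])[0]; print(r,u.min() if len(u) else '',u.max() if len(u) else '',end='; ')
# wrist tip/ring on centre plane
for q in [(314.4,178.4),(314.4,198.9),(314.4,205.5)]:
    X=onp(cw,q,p,ys)-p; o,v=ray(cw,q); print("wrist ray in plane",np.round([(o-p)@xs*1000,(o-p)[2]*1000,v@xs,v[2]],3), "y at plane z-60:",((onz(cw,q,p[2]-.06)-p)@ys*1000).round(1))
```

```text
port [0.5413 0.1472 0.055 ] yaw -1.5 [np.float64(0.0408), np.float64(0.0515), np.float64(0.0414), np.float64(0.0504)]
port [0.5407 0.1474 0.055 ] yaw -4.98 [np.float64(0.0363), np.float64(0.0559), np.float64(0.036), np.float64(0.0556)]
port [0.5444 0.1457 0.055 ] yaw 83.52 [np.float64(0.0457), np.float64(0.0321), np.float64(0.0443), np.float64(0.0342)]
nose [ 17.4 -51.1]
nose [ 25.4 -71.7]
nose [ 37.1 -67.2]
ring [ 11.4 -43.9]
ring [ 28.7 -35.4]
noserect ((29.2716121673584, -59.82835388183594), (17.44408416748047, 29.673580169677734), 22.071605682373047)
150 272 280; 151 269 280; 152 268 281; 153 268 281; 154 269 278; 155 269 279; 156 270 280; 157 270 280; 158 271 280; 159 271 280; 160 272 281; 161 272 281; 162 273 281; 163  ; 164  ; wrist ray in plane [ 85.7   122.806  -0.249  -0.969] y at plane z-60: -4.0
wrist ray in plane [ 85.7   122.806  -0.317  -0.948] y at plane z-60: -3.1
wrist ray in plane [ 85.7   122.806  -0.339  -0.941] y at plane z-60: -2.9
```

Run:
```python
from h import *
a=np.load("s4.npy"); cw=cam("wrist",dict(position=a[:3],ee_rot=a[3:])); sc=cam("scene")
w=cv2.imread("pics/w4.png"); g=cv2.cvtColor(w,cv2.COLOR_BGR2GRAY).astype(float)
def yw(c,p,q,z1,z2=None):
    X=onz(c,q,z1)-onz(c,p,z1); t=np.degrees(np.arctan2(X[1],X[0])); return round((t+45)%90-45,2),(np.linalg.norm(X)*1000).round(1)
def edge(c,cols,lo,hi,th,z,nm):
    P=[]
    for u in cols:
        col=g[lo:hi,u]; i=np.where((col[:-1]>th)&(col[1:]<=th))[0]
        if len(i): i=i[-1]; P.append((u,lo+i+(col[i]-th)/(col[i]-col[i+1])))
    P=np.array(P); f=np.polyfit(P[:,0],P[:,1],1); r=P[:,1]-np.polyval(f,P[:,0]); P=P[abs(r)<1]; f=np.polyfit(P[:,0],P[:,1],1)
    u0,u1=cols[0],cols[-1]; print(nm,len(P),f.round(4),np.std(P[:,1]-np.polyval(f,P[:,0])).round(2),yw(c,(u0,np.polyval(f,u0)),(u1,np.polyval(f,u1)),z))
edge(cw,range(203,275),172,192,200,.03,"wrist front")
edge(cw,range(216,250),155,175,236,.05,"wrist rim-front?")
# dock edges in w4 for a check (known 28.1)
m=((w.min(2)>185)&(w.max(2)<235)).astype(np.uint8); m[:,:440]=0;m[:10]=0;m[140:]=0
k=max(cv2.findContours(m,0,2)[0],key=cv2.contourArea)
print("dock",cv2.minAreaRect(np.array([onz(cw,q[0].astype(float),.042)[:2]*1000 for q in k],np.float32)))
# scene: white face front edge and music box/cheek
g=cv2.cvtColor(cv2.imread("pics/scene0.png"),cv2.COLOR_BGR2GRAY).astype(float)
for r in range(225,295,5): u=np.where(g[r,230:350]>225)[0]+230; print(r,(u.min(),u.max()) if len(u) else '',end=' ')
hs=cv2.cvtColor(cv2.imread("pics/scene0.png"),cv2.COLOR_BGR2HSV); 
m=((hs[:,:,1]<45)&(hs[:,:,2]>225)).astype(np.uint8);m[:215]=0;m[290:]=0;m[:,:265]=0;m[:,345:]=0
k=max(cv2.findContours(m,0,2)[0],key=cv2.contourArea); print(cv2.approxPolyDP(k,3,True)[:,0].tolist())
```

```text
wrist front 72 [-5.290000e-02  1.940822e+02] 0.07 (np.float64(-1.94), np.float64(88.5))
wrist rim-front? 33 [-7.920000e-02  1.799844e+02] 0.2 (np.float64(-0.61), np.float64(38.0))
dock ((594.0372924804688, -174.42161560058594), (70.4813461303711, 78.93766021728516), 28.24538803100586)
225 (np.int64(294), np.int64(312)) 230 (np.int64(286), np.int64(316)) 235 (np.int64(279), np.int64(320)) 240 (np.int64(271), np.int64(323)) 245 (np.int64(271), np.int64(327)) 250 (np.int64(275), np.int64(331)) 255 (np.int64(278), np.int64(328)) 260 (np.int64(255), np.int64(321)) 265 (np.int64(244), np.int64(315)) 270 (np.int64(289), np.int64(308)) 275 (np.int64(292), np.int64(301)) 280  285  290  [[305, 217], [269, 242], [295, 279], [331, 253]]
```

```bash
python3 -m inch '[{"claw":-1,"travel":[-0.01,0.15,0],"turn":0.008},{"claw":-1,"travel":[-0.02,0.3,-0.1],"turn":0.016},{"claw":-1,"travel":[-0.035,0.451,-0.22],"turn":0.016},{"claw":-1,"travel":[-0.0375,0.451,-0.35],"turn":0.016},{"claw":-1,"travel":[-0.0375,0.451,-0.42],"turn":0.016}]' 50
python3 -m inch '[{"claw":-1,"travel":[0,0,0],"turn":0},{"claw":-1,"travel":[0,0,0],"turn":0},{"claw":-1,"travel":[0,0,0],"turn":0}]' 50
python3 - <<'E'
from h import *
s=get_state();w=imaging.get_image("wrist")[:,:,::-1];cv2.imwrite("pics/w6.png",w)
ps=[]
for i in range(5):
    im=imaging.get_image("side")[:,:,::-1]; ps.append(im.astype(float)); ps0=get_state()["position"]; print(ps0.round(4))
im=np.mean(ps,0).astype(np.uint8); cv2.imwrite("pics/s6.png",im); p=s["position"]
np.save("s6.npy",np.r_[s["position"],s["ee_rot"]])
print(s["ee_rot"])
y=np.radians(-2);print("scene yaw:")
sc=cam("scene")
for z,a,b in((.03,(295,279),(331,253)),(.074,(269,242),(305,217))):
    X=onz(sc,a,z)-onz(sc,b,z); print(np.degrees(np.arctan2(-X[0],X[1])),np.linalg.norm(X))
c=cam("side");u,v=proj(c,p+[.02,0,-.035]).astype(int);print(u,v)
A=cv2.resize(im[v-35:v+35,u-35:u+35],(490,490),interpolation=2)
B=cv2.resize(w[120:260,260:349],(310,490),interpolation=2)
cv2.imwrite("pics/z6.png",np.hstack([A,B]))
E
```

```text
clock: 7.0
position: [0.491, 0.1493, 0.162]
ee_rot: [0.001, 1.0, -0.018, -0.002]
contact_force: [0.2, -0.3, -0.9]
width: 0.0298
gripper_force: 54.0
clock: 7.3
position: [0.4929, 0.1493, 0.1653]
ee_rot: [-0.0, 1.0, -0.019, 0.001]
contact_force: [0.8, 0.8, -0.8]
width: 0.0294
gripper_force: 54.0
[0.4927 0.1496 0.1654]
[0.4924 0.1496 0.1653]
[0.4922 0.1497 0.1651]
[0.4921 0.1498 0.165 ]
[0.4919 0.1498 0.1649]
[-4.78180912e-07  9.99818078e-01 -1.90479829e-02  9.93088007e-04]
scene yaw:
-2.3708498628626997 0.09569537966055766
-0.2811388683593475 0.09569447971517676
264 160
```

View pics/z6.png

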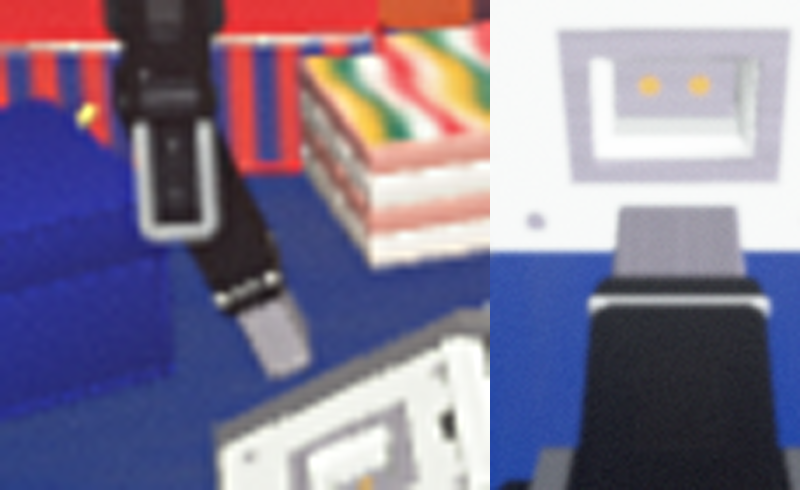

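The side view shows the key's nose pointing down the slope with edges at 20–25° in the image. The wrist view shows the port centred at column 312.8 and the nose at 314.3, with the rim edge level, so yaw is square.

```bash
cat > m.py <<'E'
from h import *
def onp(c,uv,p,n):
    o,v=ray(c,uv); return o+v*((p-o)@n)/(v@n)
a=np.load("s6.npy"); cw=cam("wrist",dict(position=a[:3],ee_rot=a[3:])); sd=cam("side")
y=np.radians(-2);xs=np.array([np.cos(y),np.sin(y),0]);ys=np.array([-np.sin(y),np.cos(y),0]); p=np.array([.4923,.1497,.1652])
A=lambda x,y:(229+x/7,125+y/7)
B=lambda x,y:(260+(x-490)/3.483,120+y/3.5)
for nm,off,q in [("handleR",-.015,[(217,130),(278,270)]),("noseL",-.012,[(238,315),(267,377)]),("noseR",-.012,[(287,292),(312,360)]),("end",-.012,[(267,377),(312,360)]),("ring",-.015,[(217,303),(283,280)])]:
    X=[(onp(sd,A(*t),p+off*ys,ys)-p) for t in q]; X=np.array([[t@xs,t[2]] for t in X])*1000
    d=X[1]-X[0]; print(nm,X.round(1).tolist(),"from vertical",np.degrees(np.arctan2(d[0],-d[1])).round(1))
print("slope-face edge check (should be 25): cheek", end=' ')
X=[onp(sd,A(*t),np.array([.541,.147,.055])-.063*ys,ys) for t in [(215,440),(470,312)]]; d=X[1]-X[0]; print(np.degrees(np.arctan2(d[2],d@xs)).round(1))
for nm,q,z in [("noseend",B(679,206),.165-.067),("ring",B(679,303),.165-.037),("rimtop",B(674,30),.063),("rimbot",B(675.5,182),.047),("inner",B(672,105),.05)]:
    X=onz(cw,q,z); print(nm,X.round(4),"lat",((X-p)@ys*1000).round(2),"x",((X-p)@xs*1000).round(2))
C=[B(557,32),B(790,30),B(778,182),B(573,182)]
P=np.array([onz(cw,q,z) for q,z in zip(C,(.063,.063,.047,.047))]); print(P.round(4),P.mean(0))
E
python3 m.py
```

```text
handleR [[13.1, 11.6], [28.7, -33.7]] from vertical 19.0
noseL [[16.4, -49.4], [24.1, -70.7]] from vertical 19.9
noseR [[31.2, -42.6], [37.8, -65.7]] from vertical 16.0
end [[24.1, -70.7], [37.8, -65.7]] from vertical 110.2
ring [[10.4, -43.6], [30.1, -37.1]] from vertical 108.5
slope-face edge check (should be 25): cheek 26.8
noseend [0.5297 0.1465 0.098 ] lat -1.93 x 37.51
ring [0.5204 0.1468 0.128 ] lat -1.89 x 28.2
rimtop [0.5604 0.1464 0.063 ] lat -0.94 x 68.22
rimbot [0.5228 0.1476 0.047 ] lat -1.07 x 30.57
inner [0.5421 0.1476 0.05  ] lat -0.33 x 49.88
[[0.561  0.1721 0.063 ]
 [0.5595 0.1209 0.063 ]
 [0.5219 0.1223 0.047 ]
 [0.5238 0.1729 0.047 ]] [0.54154562 0.14703854 0.055     ]
```

```bash
cat > m2.py <<'E'
from m import *
def line(P,n=3):
    P=np.array(P)
    for _ in range(n):
        f=np.polyfit(P[:,0],P[:,1],1); r=P[:,1]-np.polyval(f,P[:,0]); P=P[abs(r)<max(2*np.std(r),.15)]
    return f,np.std(r),len(P)
def ang(pts,p,off,nm,s):
    X=np.array([[ (onp(sd,q,p+off*ys,ys)-p)@xs,(onp(sd,q,p+off*ys,ys)-p)[2]] for q in pts])*1000; d=X[1]-X[0]
    print(nm,X.round(1).tolist(),"angle from vertical %.1f"%np.degrees(np.arctan2(d[0],-d[1])),"slope %.1f"%np.degrees(np.arctan2(d[1],d[0])),s)
    return X
def rowedge(ch,rows,lo,hi,th,up):
    P=[]
    for r in rows:
        x=ch[r,lo:hi]; i=np.where((x[:-1]<th)&(x[1:]>=th) if up else (x[:-1]>=th)&(x[1:]<th))[0]
        if len(i): i=i[0] if up else i[-1]; P.append((r,lo+i+(th-x[i])/(x[i+1]-x[i])))
    return P
def coledge(ch,cols,lo,hi,th):
    P=[]
    for u in cols:
        x=ch[lo:hi,u]; i=np.where((x[:-1]>=th)&(x[1:]<th))[0]
        if len(i): i=i[-1]; P.append((u,lo+i+(th-x[i])/(x[i+1]-x[i])))
    return P
if __name__=="__main__":
    im=cv2.imread("pics/s6.png").astype(float); mx=im.max(2); R_=im[:,:,2]
    def v(ch,rows,lo,hi,th,up,off,nm):
        P=rowedge(ch,rows,lo,hi,th,up); f,s,n=line(P); a,b=rows[0],rows[-1]; ang([(np.polyval(f,a),a),(np.polyval(f,b),b)],p,off,nm,(round(s,2),n,len(P)))
    v(mx,range(148,163),252,275,75,True,-.015,"handleR")
    v(mx,range(161,166),250,264,70,False,-.015,"handleL")
    v(R_,range(171,178),258,272,85,True,-.012,"noseL")
    v(R_,range(169,176),266,280,85,False,-.012,"noseR")
    g=cv2.imread("pics/side0.png").astype(float)[:,:,1]
    pc=np.array([.541,.147,.055])
    for nm,cols,lo,hi in(("cheek slope",range(268,298),185,220),("cheek top",range(306,340),185,205)):
        f,s,n=line(coledge(g,cols,lo,hi,165)); a,b=cols[0],cols[-1]; ang([(a,np.polyval(f,a)),(b,np.polyval(f,b))],pc,-.057,nm,(round(s,2),n))
    print(R_[173,256:282].astype(int),mx[155,245:275].astype(int)); print(g[185:215,280].astype(int),g[185:205,320].astype(int))
E
python3 m2.py | tail -9
```

```text
noseR [[34.9, -48.1], [37.3, -62.3]] angle from vertical 9.8 slope -80.2 (np.float64(0.17), 7, 7)
cheek slope [[-26.7, -6.3], [33.8, 22.9]] angle from vertical 115.8 slope 25.8 (np.float64(0.09), 28)
cheek top [[52.4, 34.4], [120.9, 34.1]] angle from vertical 89.7 slope -0.3 (np.float64(1.78), 32)
[ 55  57  53  55  56  54  51  51  93 161 174 170 170 172 176 169 133  73
  54  54  56  55  56  53  55  55] [141 136 144 153 185 156  74  41  44  44  43  41  79 181 167  81  46  46
  46  44  44  89 122 128 128 124 127 124 127 128]
[173 192 243 253 248 244 244 233 184 166 162 164 193 238 243 242 245 233
 174 126 119 123 124 124 124 124 124 124 126 119] [164 164 194 192 111  48  42  45 114 130 135 129 123 122 126 123 120 121
 120 127]
```

```bash
cat > m3.py <<'E'
from m2 import *
def tilt(fn,p,du=0,dv=0):
    im=cv2.imread(fn).astype(float); mx=im.max(2); R_=im[:,:,2]
    for nm,ch,(u0,v0),(u1,v1),th,up,off in [("handleR",mx,(261.5,148),(268.3,162),85,True,-.015),("handleL",mx,(257,161.5),(259.5,166.5),85,False,-.015),("noseL",R_,(263.8,171.5),(266.3,177),113,True,-.012),("noseR",R_,(270.5,169),(273.3,175.5),113,False,-.012)]:
        P=[]
        for r in range(int(v0+dv),int(v1+dv)+1):
            uc=u0+du+(u1-u0)*(r-dv-v0)/(v1-v0); lo=int(uc-4); P+=rowedge(ch,[r],lo,lo+9,th,up)
        if len(P)<3: print(nm,"few");continue
        f,s,n=line(P,2); a,b=P[0][0],P[-1][0]; ang([(np.polyval(f,a),a),(np.polyval(f,b),b)],p,off,nm,(round(s,2),n,len(P)))
if __name__=="__main__": tilt("pics/s6.png",p)
E
python3 m3.py | tail -4
```

```text
handleR [[16.8, 1.7], [30.0, -30.2]] angle from vertical 22.5 slope -67.5 (np.float64(0.23), 14, 15)
handleL [[2.9, -26.6], [8.0, -38.2]] angle from vertical 23.6 slope -66.4 (np.float64(0.07), 6, 6)
noseL [[16.6, -51.8], [22.5, -66.2]] angle from vertical 22.0 slope -68.0 (np.float64(0.06), 7, 7)
noseR [[33.2, -48.0], [36.5, -62.2]] angle from vertical 12.9 slope -77.1 (np.float64(0.14), 7, 7)
```

```bash
python3 -m inch '[{"claw":-1,"travel":[0.01,0,-0.05],"turn":0},{"claw":-1,"travel":[0.035,0,-0.1],"turn":0},{"claw":-1,"travel":[0.06,0,-0.15],"turn":0},{"claw":-1,"travel":[0.083,0.002,-0.197],"turn":0},{"claw":-1,"travel":[0.083,0.002,-0.197],"turn":0}]' 50
python3 -m inch '[{"claw":-1,"travel":[0,0,0],"turn":0},{"claw":-1,"travel":[0.008,0,-0.018],"turn":0},{"claw":-1,"travel":[0.016,0,-0.036],"turn":0},{"claw":-1,"travel":[0.025,0,-0.0545],"turn":0},{"claw":-1,"travel":[0.025,0,-0.0545],"turn":0}]' 50
python3 - <<'E'
from h import *
w=imaging.get_image("wrist")[:,:,::-1];cv2.imwrite("pics/w7.png",w)
im=imaging.get_image("side")[:,:,::-1];cv2.imwrite("pics/s7.png",im); s=get_state(); print(s["position"],s["contact_force"],s["moment"])
c=cam("side");u,v=proj(c,s["position"]+[.02,0,-.035]).astype(int);print(u,v)
A=cv2.resize(im[v-35:v+35,u-35:u+35],(490,490),interpolation=2)
B=cv2.resize(w[120:260,260:349],(310,490),interpolation=2)
cv2.imwrite("pics/z7.png",np.hstack([A,B]))
E
```

```text
clock: 8.1
position: [0.5081, 0.1501, 0.1229]
ee_rot: [0.0, 1.0, -0.019, -0.002]
contact_force: [0.1, 0.4, 0.1]
width: 0.0296
gripper_force: 54.0
clock: 8.6
position: [0.5135, 0.1503, 0.114]
ee_rot: [0.0, 1.0, -0.019, 0.0]
contact_force: [-0.3, -0.6, 1.5]
width: 0.0293
gripper_force: 54.3
[0.51340219 0.1503392  0.11429026] [-0.98114724  0.36316015  1.92313652] [ 0.00999405  0.03202792 -0.03454137]
275 181
```

View pics/z7.png

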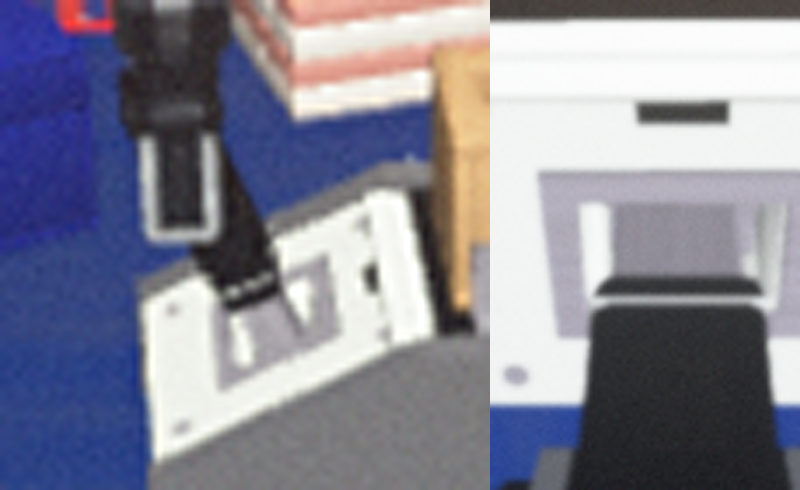

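The nose is in the socket with clear gaps on both sides, at port centre height, touching the plate at about 2 N at most. The tilt measured about 22°, so I'll nudge it toward 25° against the socket's lower lip, with a soft grip and watching the force.

```bash
python3 -m inch '[{"claw":-1,"travel":[-0.004,0,0.009],"turn":0},{"claw":-1,"travel":[-0.004,0,0.009],"turn":0},{"claw":-1,"travel":[-0.004,0,0.009],"turn":0}]' 20
python3 -m inch '[{"claw":-1,"travel":[-0.005,0,-0.002],"turn":0},{"claw":-1,"travel":[-0.01,0,-0.004],"turn":0},{"claw":-1,"travel":[-0.01,0,-0.004],"turn":0}]' 20
python3 -m inch '[{"claw":-1,"travel":[-0.005,0,-0.002],"turn":0},{"claw":-1,"travel":[-0.01,0,-0.004],"turn":0},{"claw":-1,"travel":[-0.01,0,-0.004],"turn":0}]' 20
```

```text
clock: 9.0
position: [0.5124, 0.1503, 0.1158]
ee_rot: [0.0, 1.0, -0.018, -0.0]
contact_force: [-0.0, 0.2, -1.3]
width: 0.0295
gripper_force: 54.2
clock: 9.3
position: [0.5105, 0.1503, 0.115]
ee_rot: [0.0, 1.0, -0.018, 0.0]
contact_force: [-0.3, -0.3, -0.8]
width: 0.0293
gripper_force: 54.2
clock: 9.6
position: [0.51, 0.1503, 0.1148]
ee_rot: [-0.0, 1.0, -0.018, 0.002]
contact_force: [3.9, -0.0, 0.8]
width: 0.0294
gripper_force: 54.2
```

```bash
python3 -m inch '[{"claw":-1,"travel":[-0.005,0,-0.002],"turn":0},{"claw":-1,"travel":[-0.01,0,-0.004],"turn":0},{"claw":-1,"travel":[-0.01,0,-0.004],"turn":0}]' 20
python3 -m inch '[{"claw":-1,"travel":[-0.005,0,-0.002],"turn":0},{"claw":-1,"travel":[-0.01,0,-0.004],"turn":0},{"claw":-1,"travel":[-0.01,0,-0.004],"turn":0}]' 20
python3 -c "
from h import *
s=get_state();print(s['position'],s['contact_force'],s['moment'])"
```

```text
clock: 9.9
position: [0.5095, 0.1503, 0.1146]
ee_rot: [-0.0, 1.0, -0.018, 0.003]
contact_force: [5.7, -0.7, 2.7]
width: 0.0295
gripper_force: 54.4
clock: 10.2
position: [0.5091, 0.1503, 0.1145]
ee_rot: [-0.0, 1.0, -0.018, 0.005]
contact_force: [6.9, -0.7, 4.1]
width: 0.029
gripper_force: 54.5
[0.50906744 0.1503378  0.11447621] [ 6.89824201 -0.69284098  4.13353465] [-0.35147117 -1.75273071 -0.02906813]
```

```bash
python3 -m inch '[{"claw":-1,"travel":[-0.005,0,-0.002],"turn":0},{"claw":-1,"travel":[-0.01,0,-0.004],"turn":0},{"claw":-1,"travel":[-0.01,0,-0.004],"turn":0}]' 20
python3 -m inch '[{"claw":-1,"travel":[-0.005,0,-0.002],"turn":0},{"claw":-1,"travel":[-0.01,0,-0.004],"turn":0},{"claw":-1,"travel":[-0.01,0,-0.004],"turn":0}]' 20
python3 -m inch '[{"claw":-1,"travel":[-0.005,0,-0.002],"turn":0},{"claw":-1,"travel":[-0.01,0,-0.004],"turn":0},{"claw":-1,"travel":[-0.01,0,-0.004],"turn":0}]' 20
```

```text
clock: 10.5
position: [0.5062, 0.1504, 0.1134]
ee_rot: [-0.0, 1.0, -0.018, 0.004]
contact_force: [5.7, -1.7, 3.4]
width: 0.0296
gripper_force: 54.5
clock: 10.8
position: [0.5044, 0.1505, 0.1127]
ee_rot: [-0.0, 1.0, -0.018, 0.005]
contact_force: [6.1, -0.9, 4.0]
width: 0.0293
gripper_force: 54.5
clock: 11.1
position: [0.5025, 0.1506, 0.112]
ee_rot: [-0.0, 1.0, -0.018, 0.005]
contact_force: [6.9, -0.9, 3.3]
width: 0.0297
gripper_force: 54.4
```

```bash
python3 -m inch '[{"claw":-1,"travel":[0.018,0,0.0085],"turn":0},{"claw":-1,"travel":[0.018,0,0.0085],"turn":0},{"claw":-1,"travel":[-0.005,0,0.06],"turn":0},{"claw":-1,"travel":[-0.04,0,0.14],"turn":0},{"claw":-1,"travel":[-0.05,-0.004,0.27],"turn":0}]' 50
python3 -m inch '[{"claw":-1,"travel":[0,0,0],"turn":0},{"claw":-1,"travel":[0,0,0],"turn":0},{"claw":-1,"travel":[0,0,0],"turn":0}]' 50
cat > look.py <<'E'
from h import *
s=get_state();w=imaging.get_image("wrist")[:,:,::-1];cv2.imwrite("pics/w8.png",w)
im=np.mean([imaging.get_image("side")[:,:,::-1].astype(float) for i in range(5)],0); cv2.imwrite("pics/s8.png",im)
p=(get_state()["position"]+s["position"])/2; print(p,s["ee_rot"],s["contact_force"]); np.save("p8.npy",np.r_[p,s["ee_rot"]])
import m3
c=cam("side"); d=proj(c,p)-proj(c,m3.p); print(d)
m3.tilt("pics/s8.png",p,*d)
im=im.round().astype(int); u,v=(d+[262,172]).astype(int)
for r in range(v-14,v+10): print(r,u-6,im[r,u-6:u+22,2].tolist())
E
python3 look.py | tail -32
```

```text
clock: 11.6
position: [0.4834, 0.1492, 0.1622]
ee_rot: [0.001, 1.0, -0.018, -0.006]
contact_force: [0.1, -0.0, 0.2]
width: 0.0292
gripper_force: 54.0
clock: 11.9
position: [0.4868, 0.1494, 0.1628]
ee_rot: [0.0, 1.0, -0.018, -0.002]
contact_force: [0.0, 0.1, -1.6]
width: 0.0292
gripper_force: 54.0
 [0.5595 0.1209 0.063 ]
 [0.5219 0.1223 0.047 ]
 [0.5238 0.1729 0.047 ]] [0.5415468  0.14703875 0.055     ]
[-2.3143837   1.09227841]
handleR [[20.2, 1.8], [33.5, -30.2]] angle from vertical 22.5 slope -67.5 (np.float64(0.53), 12, 14)
handleL [[6.4, -26.6], [11.2, -35.9]] angle from vertical 27.5 slope -62.5 (np.float64(0.02), 5, 5)
noseL [[22.5, -51.9], [28.7, -64.1]] angle from vertical 27.3 slope -62.7 (np.float64(0.03), 6, 6)
noseR [[41.3, -52.9], [42.6, -62.4]] angle from vertical 7.3 slope -82.7 (np.float64(0.23), 3, 3)
159 253 [188, 180, 175, 152, 84, 44, 44, 46, 46, 49, 48, 46, 43, 47, 76, 65, 57, 59, 60, 63, 65, 61, 64, 62, 60, 61, 111, 163]
160 253 [112, 105, 96, 74, 47, 42, 45, 46, 45, 47, 49, 47, 42, 48, 88, 68, 59, 64, 60, 60, 62, 59, 62, 61, 62, 54, 72, 117]
161 253 [51, 54, 45
[... 2221 characters left out ...]
27, 110, 73, 57, 54, 74, 101, 113, 122, 123, 121, 121]
179 253 [53, 49, 51, 52, 54, 53, 54, 55, 56, 58, 57, 56, 58, 53, 55, 64, 61, 54, 53, 70, 102, 113, 122, 123, 121, 121, 133, 169]
180 253 [52, 54, 55, 53, 53, 55, 56, 56, 57, 57, 59, 58, 57, 57, 54, 53, 55, 72, 101, 112, 123, 123, 119, 120, 131, 172, 221, 238]
181 253 [55, 52, 52, 51, 57, 52, 57, 55, 54, 55, 55, 56, 54, 53, 57, 74, 103, 113, 122, 124, 120, 121, 132, 173, 221, 238, 244, 243]
182 253 [52, 51, 50, 50, 50, 53, 51, 52, 52, 55, 51, 53, 54, 75, 100, 115, 121, 123, 118, 123, 130, 172, 220, 238, 243, 243, 242, 243][ WARN:0@1.933] global loadsave.cpp:1063 imwrite_ Unsupported depth image for selected encoder is fallbacked to CV_8U.
```

```bash
python3 - <<'E' | tail -22
from m3 import *
a=np.load("p8.npy"); p=a[:3]; cw=cam("wrist",dict(position=a[:3],ee_rot=a[3:]))
im=cv2.imread("pics/s8.png").astype(float); B=im[:,:,0]
P=[]
for r in range(152,165):
    x=B[r,252:285]; i=np.where((x[:-1]<85)&(x[1:]>=85))[0]; print(r,(252+i).tolist(),end=' ')
print()
for q in [(267.6,178.2),(266.2,176),(274.0,175.6)]:
    X=onp(sd,q,p-.012*ys,ys)-p; print(q,(X@xs*1000).round(1),(X[2]*1000).round(1))
w=cv2.imread("pics/w8.png"); print(w[140:215:3,314].tolist())
for r in (185,192): print(r,w[r,280:350:2,2].tolist())
def rowprof(r): 
    return w[r,285:345].tolist()
c=[np.round(proj(cw,p+xs*x+np.array([0,0,z])),1).tolist() for x,z in((.0405,-.0625),(.0277,-.0377))]; print(c)
E
```

```text
noseL [[16.4, -49.4], [24.1, -70.7]] from vertical 19.9
noseR [[31.2, -42.6], [37.8, -65.7]] from vertical 16.0
end [[24.1, -70.7], [37.8, -65.7]] from vertical 110.2
ring [[10.4, -43.6], [30.1, -37.1]] from vertical 108.5
slope-face edge check (should be 25): cheek 26.8
noseend [0.5297 0.1465 0.098 ] lat -1.93 x 37.51
ring [0.5204 0.1468 0.128 ] lat -1.89 x 28.2
rimtop [0.5604 0.1464 0.063 ] lat -0.94 x 68.22
rimbot [0.5228 0.1476 0.047 ] lat -1.07 x 30.57
inner [0.5421 0.1476 0.05  ] lat -0.33 x 49.88
[[0.561  0.1721 0.063 ]
 [0.5595 0.1209 0.063 ]
 [0.5219 0.1223 0.047 ]
 [0.5238 0.1729 0.047 ]] [0.5415468  0.14703875 0.055     ]
152 [254, 263] 153 [254, 263] 154 [254, 264] 155 [254, 264] 156 [254, 265] 157 [254, 266] 158 [266] 159 [266] 160 [266] 161 [268] 162 [268] 163 [266, 268] 164 [265] 
(267.6, 178.2) 29.9 -67.0
(266.2, 176) 27.2 -61.6
(274.0, 175.6) 43.5 -61.5
[[205, 190, 193], [205, 191, 196], [227, 222, 221], [232, 233, 232], [252, 252, 251], [252, 252, 252], [219, 209, 211], [205, 191, 195], [215, 204, 207], [248, 248, 247], [221, 216, 215], [180, 165, 170], [178, 165, 168], [175, 160, 166], [176, 161, 166], [179, 162, 167], [177, 163, 168], [175, 161, 164], [76, 69, 70], [55, 49, 50], [160, 158, 155], [78, 75, 70], [52, 47, 46], [50, 46, 43], [51, 43, 41]]
185 [157, 157, 155, 153, 153, 153, 155, 147, 149, 163, 162, 163, 164, 161, 160, 162, 161, 167, 167, 161, 161, 165, 162, 163, 162, 168, 172, 133, 132, 130, 134, 130, 131, 133, 132]
192 [58, 56, 55, 55, 56, 56, 57, 85, 136, 145, 143, 147, 146, 145, 144, 145, 147, 147, 149, 147, 147, 144, 144, 142, 144, 145, 145, 83, 60, 57, 63, 57, 61, 61, 63]
[[311.9, 174.9], [311.7, 205.9]]
```

```bash
python3 -m inch '[{"claw":-1,"travel":[0.0145,0.004,-0.0595],"turn":0},{"claw":-1,"travel":[0.044,0.004,-0.123],"turn":0},{"claw":-1,"travel":[0.0735,0.004,-0.1865],"turn":0},{"claw":-1,"travel":[0.089,0.004,-0.218],"turn":0},{"claw":-1,"travel":[0.1035,0.004,-0.2505],"turn":0}]' 50
python3 -m inch '[{"claw":-1,"travel":[0,0,0],"turn":0},{"claw":-1,"travel":[0,0,0],"turn":0},{"claw":-1,"travel":[0,0,0],"turn":0}]' 50
cat > f.py <<'E'
from h import *
z=np.array([-.4224,.0147,.9063]);x=np.array([.9057,-.0316,.4226]);F=[];Q=[]
for i in range(12):
    imaging.get_image("side"); s=get_state(); F.append(s["contact_force"]);Q.append(s["position"])
F=np.mean(F,0);Q=np.mean(Q,0); print("F",F.round(2),"along z_port %.2f x_port %.2f"%(F@z,F@x),"pos",Q.round(4),"port coords mm z %.2f x %.2f"%((Q-[.5415,.147,.054])@z*1000,(Q-[.5415,.147,.054])@x*1000),"t",s["clock"],s["ee_rot"].round(4))
E
python3 f.py
```

```text
clock: 12.7
position: [0.5093, 0.1502, 0.1129]
ee_rot: [0.0, 1.0, -0.019, -0.001]
contact_force: [-1.4, -0.8, 1.8]
width: 0.0297
gripper_force: 54.1
clock: 13.0
position: [0.5094, 0.1504, 0.1145]
ee_rot: [-0.0, 1.0, -0.018, 0.0]
contact_force: [0.3, -1.4, -0.4]
width: 0.0294
gripper_force: 54.2
F [ 0.19 -0.09 -0.66] along z_port -0.68 x_port -0.10 pos [0.5093 0.1503 0.1144] port coords mm z 68.36 x -3.80 t 13.6 [ 0.      0.9998 -0.0185 -0.    ]
```

```bash
python3 -m inch '[{"claw":-1,"travel":[0.0042,0,-0.009],"turn":0},{"claw":-1,"travel":[0.0084,0,-0.018],"turn":0},{"claw":-1,"travel":[0.0126,0,-0.027],"turn":0},{"claw":-1,"travel":[0.0126,0,-0.027],"turn":0},{"claw":-1,"travel":[0.0126,0,-0.027],"turn":0}]' 50
python3 f.py
```

```text
clock: 14.1
position: [0.5117, 0.1503, 0.1088]
ee_rot: [0.0, 1.0, -0.018, -0.0]
contact_force: [-2.0, 0.3, 3.3]
width: 0.0292
gripper_force: 54.4
F [-1.65 -0.35  3.69] along z_port 4.04 x_port 0.07 pos [0.5117 0.1503 0.1088] port coords mm z 62.30 x -3.90 t 14.7 [ 1.000e-04  9.998e-01 -1.840e-02  0.000e+00]
```

Net push on the plate is about 4.7 N (5.4 mm in on the spring law) with almost no side force. One last check of the tilt in place.

```bash
python3 - <<'E' | tail -8
from m3 import *
s=get_state(); im=np.mean([imaging.get_image("side")[:,:,::-1].astype(float) for i in range(4)],0); cv2.imwrite("pics/s9.png",im.astype(np.uint8)); q=s["position"]
d=proj(sd,q)-proj(sd,np.load("p8.npy")[:3]); print(d)
mx=im.max(2)
for nm,(u0,v0),(u1,v1),up in [("R",(264,152),(268.7,162),True),("L",(256.5,161),(259,166),False)]:
    P=[]
    for r in range(int(v0+d[1]),int(v1+d[1])+1):
        uc=u0+d[0]+(u1-u0)*(r-d[1]-v0)/(v1-v0); lo=int(uc-3); P+=rowedge(mx,[r],lo,lo+8,85,up)
    print(nm,np.round(P,1).tolist())
    f,sg,n=line(P,2); a,b=P[0][0],P[-1][0]; ang([(np.polyval(f,a),a),(np.polyval(f,b),b)],q,-.015,nm,(round(sg,2),n,len(P)))
w=imaging.get_image("wrist"); print(w[175:200:2,285:345:5,0].tolist()[::4])
E
```

```text
[0.5219 0.1223 0.047 ]
 [0.5238 0.1729 0.047 ]] [0.54154594 0.14703853 0.055     ]
[13.07333576 22.87122833]
R [[174.0, 275.3], [175.0, 275.9], [176.0, 276.5], [177.0, 276.9], [178.0, 277.9], [179.0, 278.4], [180.0, 278.5], [181.0, 278.8], [182.0, 278.7], [183.0, 279.0], [184.0, 280.2]]
R [[22.8, -2.9], [31.3, -27.2]] angle from vertical 19.1 slope -70.9 (np.float64(0.35), 11, 11)
L [[183.0, 268.0], [184.0, 268.0], [185.0, 269.8], [186.0, 270.5], [187.0, 270.9], [188.0, 271.6]]
L [[5.7, -23.4], [13.6, -35.9]] angle from vertical 31.9 slope -58.1 (np.float64(0.37), 6, 6)
[[178, 179, 177, 179, 176, 179, 177, 176, 179, 179, 178, 177], [226, 246, 151, 152, 152, 149, 154, 155, 151, 153, 182, 177], [206, 246, 154, 150, 150, 150, 151, 153, 151, 149, 211, 189], [194, 117, 102, 97, 96, 94, 94, 97, 99, 98, 103, 188]]
```

```bash
python3 f.py && python3 -c "
from rig import ticket
print(ticket.sign_off())"
```

```text
F [-1.62 -0.92  3.8 ] along z_port 4.11 x_port 0.16 pos [0.5118 0.1503 0.1087] port coords mm z 62.22 x -3.91 t 15.55 [ 1.000e-04  9.998e-01 -1.850e-02  0.000e+00]
the job is handed in; nothing more can be done
None
```

I handed the job in at about 15.6 s: the key is held in the port, pressed at about 4.8 N (plate roughly 5.5 mm in), and square to within an estimated 1–2°, though the last in-place tilt check was noisy.

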